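Lay out the bookbinding kits

ROBOT

A 7-joint arm with a two-finger parallel gripper is mounted at the origin on the work surface. World frame = base frame: x ahead of the robot, y to its left, z up, the work surface at z = 0. Lengths are in mm, angles in rad, forces in N, time in s.
With the tool pointing down it reaches from about 400 to 875 mm from the base axis. Payload 6.5 kg.
Tool frame: the origin (TCP) lies between the finger pads; the fingertips stand 25 mm ahead of it and the grasp point (between the pads) lies 6 mm ahead of it; z points along the fingers, y is the line along which they close (so a half turn about z gives the same grasp; the last joint's range is limited). The gripper opens to 88 mm and grips with 3 to 60 N. Pads are 18 mm wide; open, the fingers measure 123 mm over their backs; the gripper's body (75 mm by 187 mm) begins 45 mm behind the grasp point.
Start: joints at [1.087, 0.536, -0.004, 1.538, 0.003, 1.067, -0.071], TCP at [263.733, -594.084, 224.216] pointing down, gripper open.
Joint ranges: [-2.7, 2.7], [-0.37, 2.16], [-1.27, 1.26], [0.24, 2.4], [-1.31, 4.45], [0.19, 1.91], [-2.76, 2.76]. Speed limits (rad/s): [2.39, 2.39, 3.14, 3.14, 3.14, 3.14, 3.14].

INTERFACE

Orientations are given as a unit quaternion [w, x, y, z].
In Python, from bench import read_state, snapshot, job_done, silhouettes, mark_of gives the robot as it stands.
- The arm moves only by the shell command python3 -m pendant 'ROWS' [FORCE]. ROWS is rows parted by semicolons, their numbers by spaces, 1 to 8 of them, each of 5 numbers: dx, dy, dz in mm, then a turn about the tool's z in rad, then the finger opening in mm; each row is the pose to reach, as a shift and turn from the pose commanded when the command began, along the tool's axes at that moment; what a row does not reach only later rows make up. A row lasts 1/12 s, in which the tool goes at most 41.7 mm and 0.125 rad, less where a joint would pass 70% of its speed; a pose out of reach is approached as far as the arm can. The fingers move at their own pace and stop on an object; FORCE is the grip in N (left out, the last holds). Time passes only in rows, so rows that do not move let the fingers close. It prints the time, the measured TCP pose, the force, the opening and the grip force at its end.
- read_state(): the state, without advancing time (a new reading comes with each control period).
- snapshot(name): name is "side" or "top" or "wrist"; returns a dict with "frame" (480x640x3 uint8, red, green, blue), "fov_y" (degrees; the focal length in pixels is half the picture's height over the tangent of half this angle, whatever the lens; pixels are square), "cx", "cy" (the principal point, pixels), "R" (3x3) and "t" (3): a world point X has camera coordinates R X + t. Camera axes: x right, y down, z forward; pixel columns grow to the right and rows downward; lengths in mm; the calibration is good to about 2 mm. A picture is of the moment at which its call begins. There is no depth.
- job_done(): hands the job in; it is judged then, once.
Trained networks look in the newest picture that a camera, given by its name, has taken for a name from the list of things; names that differ only in an ending like _2 or _b are one class to them, and where a whole thing is asked for, a point or a joint stands for the part that bears it (a point fixed in the world has none). Each returns a list of dicts, best first, with "score" (0 to 1); they miss things now and then, are a little off and sometimes report something else, mostly with a low value. They report only what shows in the picture. A call takes as long as a camera call. They do not tell look-alikes from the thing itself.
- silhouettes(target, camera): "mask" (480x640 bool, what is visible of it).
- mark_of(target, camera): "centre" ([x, y, z] in mm, in world coordinates, good to about 4 mm: a listed point, or the origin of a listed thing).
The state is a dict: "t": time; "qpos": joint angles; "joint_vel": joint speeds; "effort": joint torques, N m; "position": TCP position; "eef_rot": TCP orientation; "wrist_force": force on the tool from outside, world axes, zero at the start; "ft_torque": the same for the moment, N m; "gripper_width": finger opening in mm; "gripper_force": force on a finger pad.
Only numpy, scipy, OpenCV 4.12 (cv2) and the standard library are available. Lean on these libraries where they do the work, as an engineer would, in place of code of your own. Each camera call takes 0.05 s, during which the arm holds its last target. There are 200 camera calls.

TASK

Make up the kits for the bookbinding class: the sewing kit in the oblong tray is the tall slim spool, standing upright, and the wooden folding stick, lying flat on the tray's floor; the mending kit in the round tray is the short broad spool and the glue pot, both standing upright on its floor. Set the sample notebook, front cover up, on the middle of the sloping rest so that it lies flat and square on the board with one short edge down against the ledge. Leave the scissors and the calculator where they are.

Things in the scene. Friction and masses are not known exactly. Their poses are not given: they have to be found in the camera images.
- tall_spool: Slim thread spool standing upright: brown wooden end discs, ecru thread, 32 mm diameter, 72 mm high, straight-sided for gripping, about 0.07 kg. Origin: centre of its underside, z up.
- short_spool: Broad, low thread spool standing upright, same wood and thread as the tall one: 50 mm diameter, 34 mm high, straight-sided for gripping, about 0.08 kg. Origin: centre of its underside, z up.
- glue_pot: Round white glue pot with a black cap, standing upright: body 48 mm diameter and 40 mm high, cap 40 mm diameter above it, 56 mm high in all, about 0.11 kg. Origin: centre of its underside, z up.
- folder: Wooden folding stick (flat creasing tool with round ends) lying flat: 120 mm long (its x), 22 mm wide (y), 10 mm thick, about 0.04 kg. Origin: centre of its underside, z up.
- notebook: Small stiff hardcover notebook with grey covers and a paper label, lying closed and flat: 90 mm long (its x), 56 mm wide (y, dark spine on the -y side), 16 mm thick, rigid, about 0.09 kg. Origin: centre of its underside, z up, out of the front cover.
- oblong_tray: Fixed oblong plywood kit tray, undivided: 150 mm (its x) by 200 mm (its y) outside, 14 mm high, walls 6 mm, so 138 by 188 mm inside; inner floor 6 mm above the table. Origin: centre of its underside.
- round_tray: Fixed round plywood kit tray: 156 mm diameter outside, about 144 mm inside, 14 mm high, walls 6 mm; inner floor 5 mm above the table. Origin: centre of its underside.
- rest: Fixed plywood book rest: flat board 110 mm wide (its y), 130 mm up the slope, at 30 degrees, rising towards its +x to 89 mm high; a browner ledge along its low (-x) edge stands 10 mm proud, square to the board. Origin: centre of its underside on the table, z up. Board and ledge's inner face meet in the line x = -55 mm, z = 24 mm; from there the surface rises along (cos 30, 0, sin 30).
- scissors: Bystander: large scissors with copper-coloured loop handles and steel blades lying flat, about 200 mm long (along its x), 90 mm wide, 12 mm high. Origin near the pivot, on the table. To be left alone.
- calculator: Bystander: dark purple desk calculator lying flat, 130 mm (its x) by 80 mm, 19 mm high. Origin: centre of its underside. To be left alone.
There are look-alikes about, which are no part of the job. What is shaped like the short_spool but purple or turquoise is not meant. There is more than one size of the notebook; the job needs the smaller.

How it is judged (in metres and radians):
At the end, for the whole second after the job is handed in: Tall spool upright and stick flat on the oblong tray's floor; short spool and pot upright on the round tray's floor (within 0.15 rad); notebook face up on the slope (30 +/- 5 deg), within 28 mm of the middle, square within 0.17 rad, lower edge within 10 mm of the ledge; all at rest (x of tall_spool in the frame of oblong_tray between -0.056 and 0.056 m and y of tall_spool in the frame of oblong_tray between -0.082 and 0.082 m and z of tall_spool in the frame of oblong_tray between -0.002 and 0.011 m and angle between each of tall_spool, folder, short_spool, glue_pot's own z axis and vertical below 0.15 rad and x of folder in the frame of oblong_tray between -0.062 and 0.062 m and y of folder in the frame of oblong_tray between -0.09 and 0.09 m and z of folder in the frame of oblong_tray between -0.002 and 0.011 m and horizontal distance between each of short_spool, glue_pot and round_tray below 0.052 m and z of short_spool in the frame of round_tray between -0.002 and 0.011 m and z of glue_pot in the frame of round_tray between -0.002 and 0.011 m and x of notebook in the frame of rest between -0.026 and -0.004 m and y of notebook in the frame of rest between -0.028 and 0.028 m and z of notebook in the frame of rest between 0.039 and 0.055 m and angle between notebook's own z axis and vertical between 0.44 and 0.61 rad and angle between the y axis of notebook and the y axis of rest, either way round below 0.17 rad and linear speed of each of tall_spool, short_spool, glue_pot, folder, notebook below 0.02 m/s and angular speed of each of tall_spool, short_spool, glue_pot, folder, notebook below 0.3 rad/s); the robot touches nothing.
It fails at once if the scissors were disturbed (moved over 20 mm) (distance of scissors from where it was at the start of the episode above 0.02 m).
It fails at once if the calculator was disturbed (moved over 20 mm) (distance of calculator from where it was at the start of the episode above 0.02 m).
It also fails if it takes over 118 s, if anything falls off the work surface, if the arm or the gripper's body presses on something with over 40 N, if the wrist force passes 120 N, or if a joint passes its speed limit or range.

## Working session

There is one attempt and no reset: what is moved stays moved. The work goes in short steps, Python scripts to look and compute and a shell command to move; the robot and the scene stay as the last step left them, time stands still between calls to the robot, and variables do not carry over. Pictures are saved under pics/ and viewed, at most 17 in all, crops included, and the job is handed in when it is done.

```bash
mkdir -p pics; ls; cat > h.py <<'E'
import numpy as np, cv2
from bench import *
from scipy.spatial.transform import Rotation as Ro
def save(s,n): cv2.imwrite('pics/'+n,cv2.cvtColor(s['frame'],cv2.COLOR_RGB2BGR))
def f(s): return 240/np.tan(np.radians(s['fov_y'])/2)
def ray(s,u,v,z):
    d=np.array(s['R']).T@np.array([(u-s['cx'])/f(s),(v-s['cy'])/f(s),1]); c=-np.array(s['R']).T@np.array(s['t'])
    return c+d*(z-c[2])/d[2]
def pix(s,X):
    p=np.array(s['R'])@np.array(X)+np.array(s['t']); return (p[:2]/p[2]*f(s)+[s['cx'],s['cy']]).round()
def tool(target):
    st=read_state(); q=st['eef_rot']; R=Ro.from_quat([q[1],q[2],q[3],q[0]]).as_matrix()
    return (R.T@(np.array(target)-np.array(st['position']))).round(1)
E
python3 - <<'E'
from h import *
st=read_state(); print(st['t'],st['position'],st['eef_rot'])
for c in ['top','side']:
    s=snapshot(c); save(s,c+'0.png'); print(c,s['fov_y'],(-np.array(s['R']).T@np.array(s['t'])).round())
    for n in 'tall_spool short_spool glue_pot folder notebook oblong_tray round_tray rest scissors calculator'.split():
        for m in mark_of(n,c):
            print(n,round(m['score'],2),np.round(m['centre']),pix(s,m['centre']))
E
```

```text
pics
0.0 [ 263.47515738 -593.50655546  223.33209223] [-8.35140556e-04  9.78245217e-01  2.07450070e-01 -2.57053323e-04]
top 56.17497789989079 [ 251.    6. 1108.]
tall_spool 0.53 [ 446. -148.   -3.] [382. 260.]
short_spool 0.93 [354. -35.   4.] [337. 296.]
short_spool 0.82 [335.  90.   3.] [286. 303.]
short_spool 0.63 [ 636. -248.    0.] [419. 187.]
short_spool 0.58 [451.  -6.   0.] [325. 257.]
glue_pot 0.8 [431. 140.   1.] [266. 264.]
folder 0.75 [ 373. -314.   -1.] [450. 289.]
folder 0.19 [ 637. -246.   -2.] [418. 187.]
notebook 0.68 [372. 320.   1.] [193. 287.]
notebook 0.66 [358. 494.   0.] [121. 292.]
oblong_tray 0.33 [619. 251.   1.] [226. 192.]
round_tray 0.8 [ 632. -247.   -1.] [419. 189.]
round_tray 0.24 [638. -16.  -1.] [330. 186.]
rest 0.75 [619. 249.   1.] [227. 192.]
rest 0.75 [432. 139.   2.] [267. 264.]
rest 0.27 [ 636. -248.   -2.] [419. 188.]
scissors 0.68 [ 556. -490.   -1.] [515. 218.]
calculator 0.88 [550. 480.  -2.] [135. 217.]
side 50.50679366162088 [-149.  671.  821.]
tall_spool 0.85 [ 448. -152.    2.] [365. 221.]
tall_spool 0.66 [614. 249.   3.] [199. 275.]
tall_spool 0.6 [550. 482.  -3.] [125. 356.]
short_spool 0.94 [449.  -4.   1.] [327. 251.]
short_spool 0.71 [341.  95.   2.] [334. 296.]
short_spool 0.59 [354. -31.   1.] [365. 263.]
glue_pot 0.69 [425. 143.  -1.] [291. 290.]
folder 0.71 [ 371. -313.   -1.] [425. 205.]
notebook 0.82 [371. 322.   0.] [247. 354.]
notebook 0.59 [356. 492.   1.] [180. 419.]
notebook 0.34 [ 370. -311.   -0.] [425. 205.]
oblong_tray 0.83 [634. -16.   1.] [276. 217.]
round_tray 0.72 [ 640. -250.    2.] [333. 177.]
round_tray 0.44 [448.  -5.  -1.] [327. 252.]
rest 0.71 [618. 251.   4.] [197. 275.]
scissors 0.85 [ 552. -490.    1.] [407. 154.]
calculator 0.65 [548. 482.  -2.] [126. 356.]
calculator 0.48 [634. -16.  -2.] [276. 218.]
```

```bash
python3 - <<'E'
import cv2
a=cv2.imread('pics/top0.png')[150:350,90:550]; cv2.imwrite('pics/topc.png',cv2.resize(a,(800,348),interpolation=cv2.INTER_CUBIC))
b=cv2.imread('pics/side0.png')[120:460,60:510]; cv2.imwrite('pics/sidec.png',cv2.resize(b,(794,600),interpolation=cv2.INTER_CUBIC))
E
```

```text
(no output)
```

View pics/topc.png

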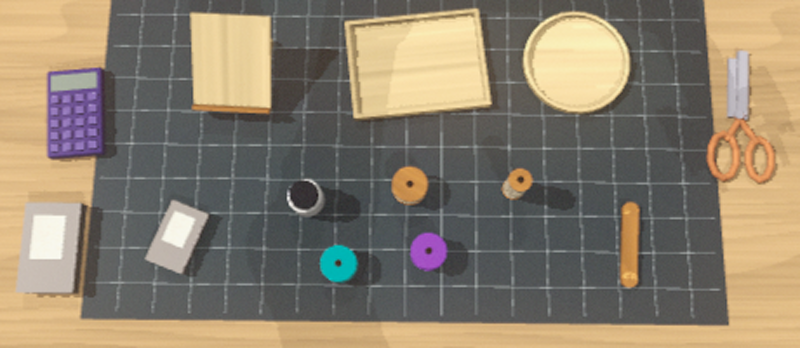

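View pics/sidec.png

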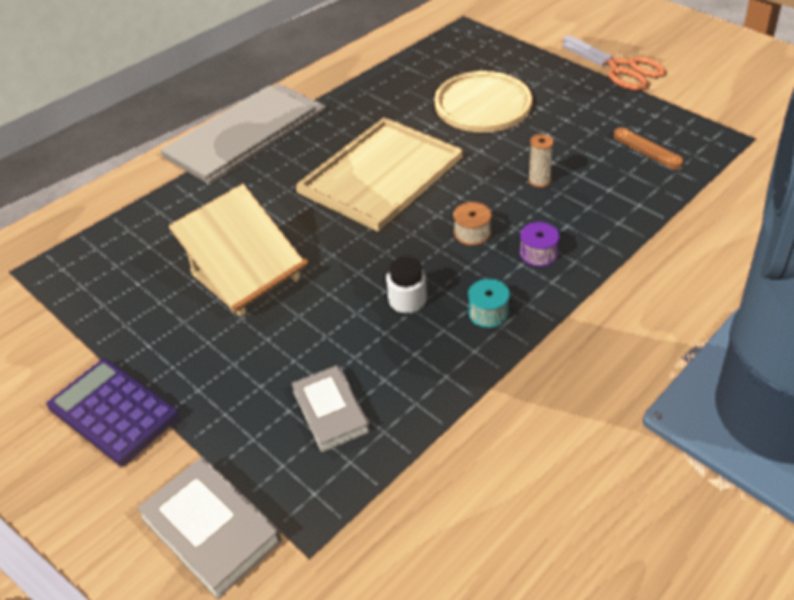

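Candidates (full top-picture pixels):
- **Short spool:** brown at (325,257) is the one meant. Purple (337,296) and turquoise (286,303) are decoys.
- **Notebook:** the smaller at (193,287) is the one meant. The larger at (121,292) is a decoy. The label shows, so it lies front up.
- **Single items:** pot (266,264), tall spool (382,260) and stick (450,289).
- **Trays and rest:** oblong tray about (330,186), round tray (419,187), rest (227,192) with its ledge towards the robot.

Next I'll measure the yaws and check the choice in one close crop.

```bash
python3 - <<'E'
from h import *
S={c:snapshot(c) for c in ['top','side']}
for n,z,near in [('folder',10,(372,-313)),('notebook',16,(371,321)),('notebook',16,(357,493)),('oblong_tray',14,(636,-16)),('rest',50,(619,250)),('round_tray',14,(636,-249)),('short_spool',17,(450,-5)),('tall_spool',36,(447,-150)),('glue_pot',28,(428,141))]:
  for c in S:
    for m in silhouettes(n,c):
        k=m['mask'].astype(np.uint8); cs=cv2.findContours(k,0,1)[0]
        if not cs: continue
        P=np.array([ray(S[c],u,v,z)[:2] for u,v in max(cs,key=cv2.contourArea)[:,0]],np.float32)
        r=cv2.minAreaRect(P)
        if np.hypot(*(np.array(r[0])-near))<40: print(n,c,round(m['score'],2),np.round(r[0]),np.round(r[1]),round(r[2],1)); break
a=S['top']['frame'][235:325,170:350]; cv2.imwrite('pics/crop.png',cv2.cvtColor(cv2.resize(a,(800,400),interpolation=cv2.INTER_CUBIC),cv2.COLOR_RGB2BGR))
E
```

```text
folder top 0.72 [ 371. -314.] [ 24. 119.] 84.9
folder side 0.82 [ 365. -305.] [ 33. 121.] 85.8
notebook top 0.71 [373. 319.] [62. 89.] 68.0
notebook side 0.77 [368. 324.] [ 59. 102.] 69.5
notebook top 0.71 [357. 493.] [123.  87.] 0.5
notebook side 0.56 [354. 496.] [138.  83.] 0.3
oblong_tray top 0.6 [632. -14.] [154. 199.] 6.8
oblong_tray side 0.81 [625.  -7.] [166. 215.] 7.2
rest top 0.91 [620. 252.] [149. 119.] 1.0
rest side 0.9 [620. 253.] [119. 216.] 76.6
round_tray top 0.8 [ 637. -248.] [151. 155.] 45.0
round_tray side 0.96 [ 631. -239.] [154. 166.] 40.4
short_spool top 0.6 [449.  -4.] [53. 47.] 0.5
short_spool side 0.64 [447.  -2.] [48. 85.] 40.6
tall_spool top 0.5 [ 449. -153.] [32. 47.] 51.3
tall_spool side 0.57 [ 448. -153.] [ 34. 124.] 34.7
glue_pot top 0.65 [429. 141.] [52. 49.] 1.7
glue_pot side 0.68 [427. 141.] [48. 96.] 48.9
```

View pics/crop.png

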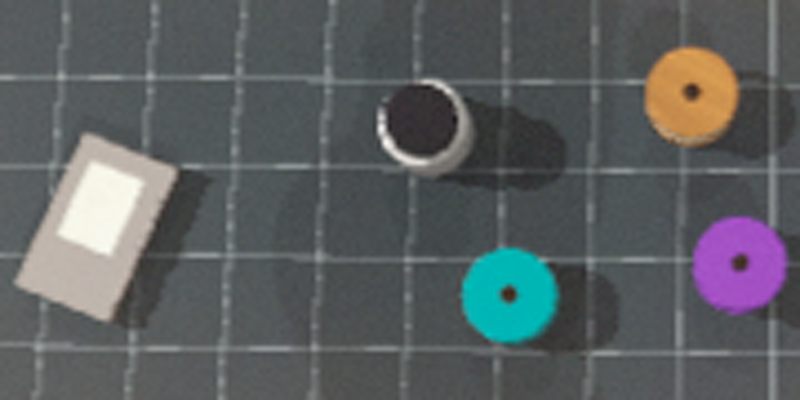

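The crop shows the small notebook at (95,225), front up with its label visible; the brown short spool is at (690,95), apart from turquoise (508,295) and purple (738,262). The choices stand.

The folder goes first.

```bash
cat >> h.py <<'E'
def go(x,y,z,yawdeg):
    st=read_state(); q=st['eef_rot']; R=Ro.from_quat([q[1],q[2],q[3],q[0]]).as_matrix()
    yaw=np.arctan2(R[1,0],R[0,0]); d=(yaw-np.radians(yawdeg)+np.pi)%(2*np.pi)-np.pi
    print('t',round(st['t'],1),'pos',np.round(st['position'],1),'yaw',round(np.degrees(yaw),1),'-> rows',tool([x,y,z]),round(d,3),'q7',round(st['qpos'][6],2))
E
python3 -c "
from h import *
go(372,-313,120,-5); print(read_state()['gripper_width'])"
```

```text
t 2.1 pos [ 263.7 -594.1  224.2] yaw 23.9 -> rows [ 213.  -213.   104.2] 0.505 q7 -0.07
88.1071903839172
```

```bash
python3 -m pendant '213 -213 104.2 0.505 45;213 -213 104.2 0.505 45;213 -213 104.2 0.505 45;213 -213 104.2 0.505 45;213 -213 104.2 0.505 45;213 -213 104.2 0.505 45;213 -213 104.2 0.505 45;213 -213 104.2 0.505 45' 20; python3 -m pendant '0 0 0 0 45;0 0 0 0 45' ; python3 - <<'E'
from h import *
go(372,-313,27,-5)
s=snapshot('wrist'); save(s,'w1.png'); print(s['fov_y'])
for n in ['folder']:
  for m in mark_of(n,'wrist'): print(n,m['score'],np.round(m['centre']))
  for m in silhouettes(n,'wrist')[:1]:
    cs=cv2.findContours(m['mask'].astype(np.uint8),0,1)[0]
    P=np.array([ray(s,u,v,8)[:2] for u,v in max(cs,key=cv2.contourArea)[:,0]],np.float32); print(cv2.minAreaRect(P))
E
```

```text
t: 2.77
position: [372.9, -308.8, 119.1]
eef_rot: [-0.001, 0.999, -0.042, -0.0]
wrist_force: [-1.3, 0.4, -0.3]
gripper_width: 45.1
gripper_force: 0.0
t: 2.93
position: [372.5, -311.6, 119.8]
eef_rot: [-0.0, 0.999, -0.042, -0.0]
wrist_force: [0.1, -0.4, -0.1]
gripper_width: 45.5
gripper_force: 0.0
t 2.9 pos [ 372.5 -311.6  119.8] yaw -4.8 -> rows [-0.4  1.5 92.8] 0.003 q7 -1.03
68.04853179274056
folder 0.59 [ 374. -316.   -0.]
((371.3515319824219, -313.56292724609375), (22.90518569946289, 120.1021957397461), 86.32085418701172)
```

View pics/w1.png

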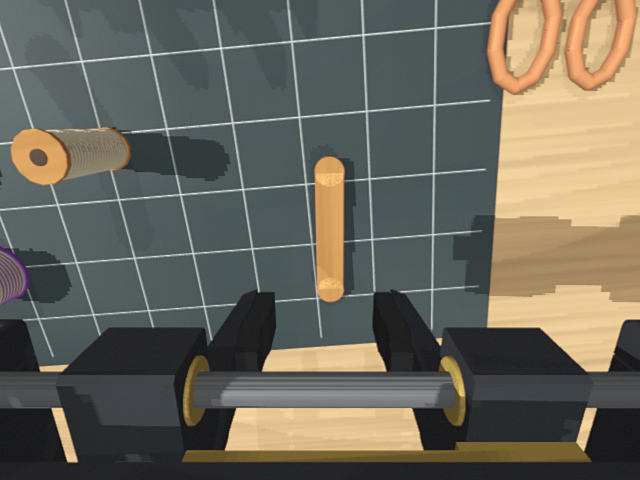

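The wrist picture shows the stick at (330,228), centred between the fingers, so I descend.

```bash
python3 -m pendant '0 0.5 40 0 45;0 0.5 75 0 45;0 0.5 88 0 45;0 0.5 92 0 45;0 0.5 92 0 45'; python3 -m pendant '0 0 0 0 5;0 0 0 0 5;0 0 0 0 5;0 0 0 0 5;0 0 0 0 5' 20; python3 -m pendant '0 0 -40 0 5;0 0 -80 0 5;0 0 -100 0 5;0 0 -100 0 5;0 0 -100 0 5'; python3 -c "
from h import *
t=np.radians(6.8); c=np.array([635,-16])+Ro.from_euler('z',t).as_matrix()[:2,:2]@[-28,0]; print(c)
go(c[0],c[1],127,96.8)"
```

```text
t: 3.5
position: [371.1, -314.5, 27.5]
eef_rot: [-0.0, 0.999, -0.045, -0.001]
wrist_force: [1.5, 0.6, 0.2]
gripper_width: 45.1
gripper_force: 0.0
t: 3.92
position: [372.4, -313.8, 28.7]
eef_rot: [0.0, 0.999, -0.044, 0.001]
wrist_force: [-0.5, 0.1, 0.2]
gripper_width: 13.4
gripper_force: 0.0
t: 4.33
position: [372.7, -314.0, 129.2]
eef_rot: [0.001, 0.999, -0.044, 0.001]
wrist_force: [-0.7, -0.6, -0.1]
gripper_width: 5.0
gripper_force: 0.0
[607.19696577 -19.31531111]
t 4.3 pos [ 372.7 -314.   129.2] yaw -5.0 -> rows [ 208.  -314.     2.3] -1.777 q7 -1.03
```

The grip missed: the fingers closed to 5 mm. Looking again.

```bash
python3 - <<'E'
from h import *
s=snapshot('wrist'); save(s,'w2.png')
for m in mark_of('folder','wrist'): print(m['score'],np.round(m['centre']))
for m in silhouettes('folder','wrist')[:1]:
    cs=cv2.findContours(m['mask'].astype(np.uint8),0,1)[0]
    P=np.array([ray(s,u,v,8)[:2] for u,v in max(cs,key=cv2.contourArea)[:,0]],np.float32); print(cv2.minAreaRect(P))
E
```

```text
0.92 [ 370. -314.    3.]
0.67 [ 451. -153.    4.]
((371.2965087890625, -313.22802734375), (22.723590850830078, 120.15662384033203), 86.18582916259766)
```

View pics/w2.png

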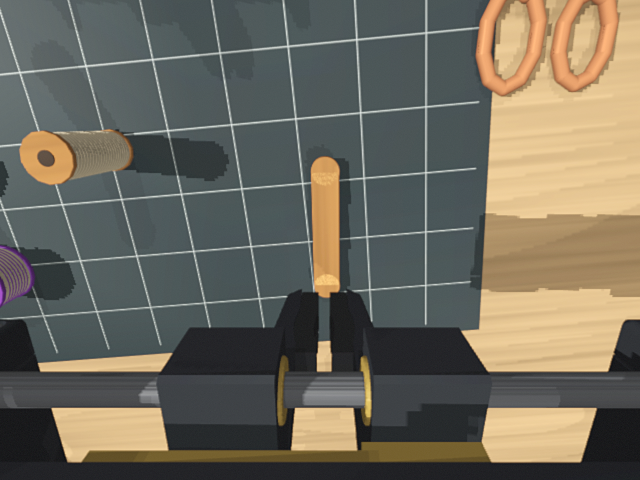

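```bash
python3 - <<'E'
from h import *
s=snapshot('wrist'); st=read_state(); p=np.array(st['position'])
print(p,(-np.array(s['R']).T@np.array(s['t'])).round(), (np.array(s['R']).T@[0,0,1]).round(2))
for d in (0,25,60,128): print(d,pix(s,p-[0,0,d]))
for c in ('top','side'):
    q=snapshot(c); print(c,pix(q,p-[0,0,25]),pix(q,p)); save(q,c+'3.png')
    if c=='side': cv2.imwrite('pics/s3.png',cv2.cvtColor(cv2.resize(q['frame'][100:260,340:540],(750,600),interpolation=cv2.INTER_CUBIC),cv2.COLOR_RGB2BGR))
E
```

```text
[ 371.10368272 -312.83862061  126.84358634] [ 453. -319.  287.] [-0.31  0.03 -0.95]
0 [327. 296.]
25 [327. 276.]
60 [327. 254.]
128 [326. 226.]
top [462. 285.] [466. 284.]
side [430. 173.] [431. 164.]
```

View pics/s3.png

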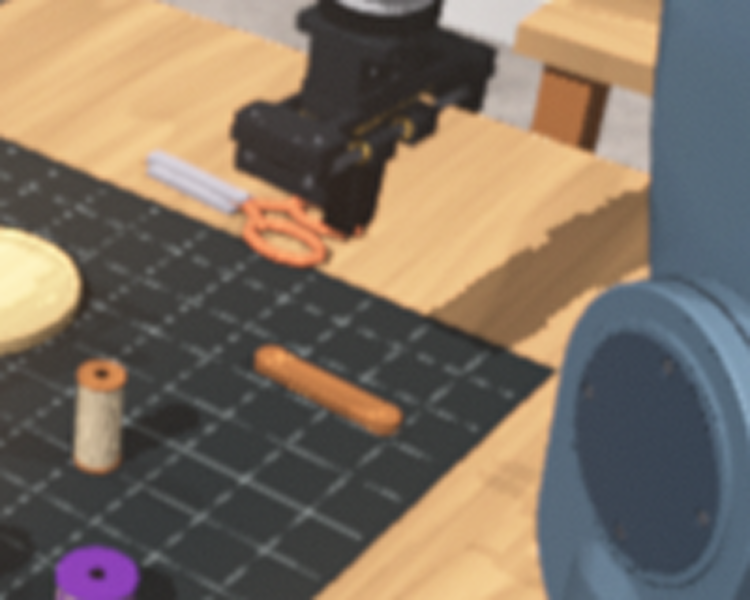

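The picture shows the real fingertips at crop (350,230), full picture (433,161). That fits a point at the reported TCP height, not 25 mm ahead of it. The tips therefore stand about 25 mm higher than stated, which is why the grip closed over the stick. I'll lower further in small steps and watch the force.

```bash
python3 -m pendant '0 0 40 0 40;0 0 80 0 40;0 0 100 0 40;0 0 112 0 40;0 0 115 0 40;0 0 115 0 40'; python3 -m pendant '0 0 3 0 40;0 0 3 0 40;0 0 3 0 40'; python3 -m pendant '0 0 3 0 40;0 0 3 0 40;0 0 3 0 40'; python3 -m pendant '0 0 3 0 40;0 0 3 0 40;0 0 3 0 40'
```

```text
t: 5.13
position: [371.1, -312.9, 11.9]
eef_rot: [-0.001, 0.999, -0.044, -0.001]
wrist_force: [0.6, 0.1, 0.2]
gripper_width: 40.2
gripper_force: 0.0
t: 5.38
position: [372.4, -313.9, 10.7]
eef_rot: [0.0, 0.999, -0.044, 0.001]
wrist_force: [-0.3, -0.5, 0.2]
gripper_width: 40.1
gripper_force: 0.0
t: 5.63
position: [372.0, -313.5, 7.2]
eef_rot: [0.0, 0.999, -0.044, 0.0]
wrist_force: [0.1, 0.5, -0.2]
gripper_width: 40.0
gripper_force: 0.0
t: 5.88
position: [371.8, -313.4, 3.9]
eef_rot: [-0.0, 0.999, -0.044, -0.0]
wrist_force: [-0.1, -0.1, 0.3]
gripper_width: 40.4
gripper_force: 0.0
```

```bash
python3 -m pendant '0 0 0 0 5;0 0 0 0 5;0 0 0 0 5;0 0 0 0 5;0 0 0 0 5;0 0 0 0 5' 20; python3 -m pendant '0 0 0 0 5;0 0 0 0 5'; 
```

```text
t: 6.38
position: [371.9, -313.5, 4.0]
eef_rot: [0.0, 0.999, -0.044, 0.0]
wrist_force: [0.8, 0.4, 0.1]
gripper_width: 5.5
gripper_force: 0.0
t: 6.55
position: [371.9, -313.5, 4.0]
eef_rot: [0.0, 0.999, -0.044, 0.0]
wrist_force: [-0.3, 1.0, 0.4]
gripper_width: 5.0
gripper_force: 0.0
```

Still nothing held. Looking from the side with the fingers down.

```bash
python3 - <<'E'
from h import *
st=read_state(); p=np.array(st['position']); print(p)
q=snapshot('side'); w=snapshot('wrist')
A=cv2.resize(q['frame'][150:250,370:495],(500,400),interpolation=cv2.INTER_CUBIC); B=cv2.resize(w['frame'][140:380,180:480],(300,240))
im=np.zeros((400,800,3),np.uint8); im[:,:500]=A; im[:240,500:]=B
cv2.imwrite('pics/s4.png',im[:,:,::-1])
print(pix(q,p),pix(q,p-[0,0,-25]),pix(w,p),pix(w,p+[0,0,25]))
E
```

```text
[ 371.93598267 -313.49159592    4.0178932 ]
[425. 203.] [426. 196.] [327. 296.] [328. 323.]
```

View pics/s4.png

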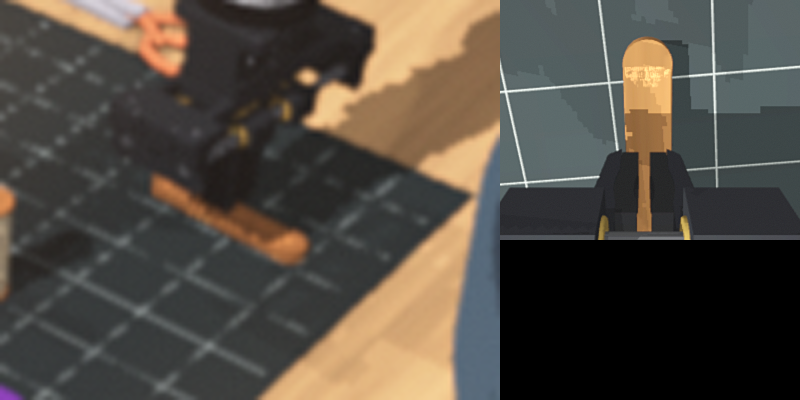

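The side view has the tips at crop (225,205), hovering just above the stick's top. I'll open and creep down until contact.

```bash
python3 -m pendant '0 0 0 0 40;0 0 0 0 40;0 0 0 0 40;0 0 0 0 40;0 0 4 0 40;0 0 4 0 40;0 0 4 0 40';for i in 1; do python3 -m pendant '0 0 3 0 40;0 0 3 0 40;0 0 3 0 40'; done;  python3 -m pendant '0 0 3 0 40;0 0 3 0 40;0 0 3 0 40'
```

```text
t: 7.23
position: [371.7, -313.3, -0.3]
eef_rot: [-0.0, 0.999, -0.044, -0.0]
wrist_force: [-0.2, -0.4, 0.0]
gripper_width: 40.1
gripper_force: 0.0
t: 7.48
position: [371.8, -313.4, -3.2]
eef_rot: [-0.0, 0.999, -0.044, -0.0]
wrist_force: [0.0, -0.4, -0.0]
gripper_width: 40.2
gripper_force: 0.0
t: 7.73
position: [371.8, -313.4, -6.2]
eef_rot: [-0.0, 0.999, -0.044, -0.0]
wrist_force: [0.3, 0.3, -0.2]
gripper_width: 40.1
gripper_force: 0.0
```

```bash
python3 -m pendant '0 0 2 0 40;0 0 2 0 40;0 0 2 0 40'|grep -E 'posi|wrist';  python3 -m pendant '0 0 2 0 40;0 0 2 0 40;0 0 2 0 40'|grep -E 'posi|wrist'; python3 -m pendant '0 0 0 0 5;0 0 0 0 5;0 0 0 0 5;0 0 0 0 5;0 0 0 0 5;0 0 0 0 5' 20
```

```text
position: [371.9, -313.4, -8.1]
wrist_force: [-0.1, -0.3, 1.2]
position: [371.9, -313.4, -10.1]
wrist_force: [-0.0, 0.2, 0.6]
t: 8.73
position: [372.0, -313.5, -9.9]
eef_rot: [0.0, 0.999, -0.044, 0.0]
wrist_force: [-0.1, -0.3, 0.8]
gripper_width: 21.6
gripper_force: 20.0
```

Gripped (21.6 mm, 20 N). In practice the tips stand about 12 mm above the reported TCP height. Lift.

```bash
python3 -m pendant '0 0 -40 0 5;0 0 -80 0 5;0 0 -115 0 5;0 0 -120 0 5;0 0 -120 0 5'; python3 -c "
from h import *
go(607,-19.5,110,96.8)"
```

```text
t: 9.15
position: [373.4, -314.5, 112.2]
eef_rot: [0.001, 0.999, -0.044, 0.002]
wrist_force: [0.4, 0.1, -0.6]
gripper_width: 21.2
gripper_force: 20.0
t 9.2 pos [ 373.4 -314.5  112.2] yaw -5.0 -> rows [ 207.  -314.3    2.3] -1.777 q7 -1.03
```

```bash
python3 -m pendant '207 -314 2 -1 5;207 -314 2 -1 5;207 -314 2 -1 5;207 -314 2 -1 5;207 -314 2 -1 5;207 -314 2 -1 5;207 -314 2 -1 5;207 -314 2 -1 5'; python3 -m pendant '0 0 0 0 5'; python3 -c "
from h import *
go(607,-19.5,110,96.8)"
```

```text
t: 9.82
position: [578.5, -50.1, 106.1]
eef_rot: [-0.001, 0.896, 0.444, -0.001]
wrist_force: [1.0, -0.8, 0.3]
gripper_width: 21.3
gripper_force: 20.0
t: 9.9
position: [582.6, -41.9, 106.8]
eef_rot: [-0.003, 0.894, 0.448, 0.003]
wrist_force: [0.9, 0.5, -0.8]
gripper_width: 21.3
gripper_force: 20.0
t 9.9 pos [582.6 -41.9 106.8] yaw 53.2 -> rows [32.6  6.1 -3. ] -0.76 q7 -0.8
```

```bash
python3 -m pendant '33 6 -3 -0.76 5;33 6 -3 -0.76 5;33 6 -3 -0.76 5;33 6 -3 -0.76 5;33 6 -3 -0.76 5;33 6 -3 -0.76 5;33 6 -3 -0.76 5;33 6 -3 -0.76 5'>/dev/null; python3 -m pendant '0 0 0 0 5;0 0 0 0 5'; python3 - <<'E'
from h import *
s=snapshot('wrist'); save(s,'w5.png')
go(607,-19.5,-2,96.8)
for c in ('wrist','top'):
  if c!='wrist': snapshot(c)
  for m in mark_of('oblong_tray',c)[:2]: print(c,m['score'],np.round(m['centre']))
E
```

```text
t: 10.73
position: [603.5, -29.7, 110.7]
eef_rot: [-0.0, 0.671, 0.741, -0.0]
wrist_force: [0.1, 0.1, -1.0]
gripper_width: 21.6
gripper_force: 20.0
t 10.8 pos [603.6 -29.7 110.9] yaw 95.7 -> rows [  9.8   4.4 112.9] -0.018 q7 -0.19
wrist 0.85 [630. -17.   4.]
top 0.85 [634. -13.   0.]
```

View pics/w5.png

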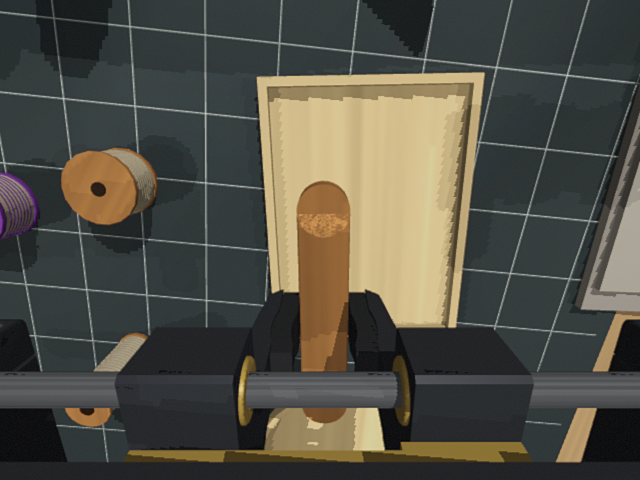

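The picture shows the stick above the left (robot-side) half of the tray, parallel to its walls, with the tray spanning columns 258 to 484. Lower, release and rise.

```bash
python3 -m pendant '10 4 35 -0.018 5;10 4 70 -0.018 5;10 4 100 -0.018 5;10 4 108 -0.018 5;10 4 112 -0.018 5;10 4 112 -0.018 5;10 4 112 -0.018 5'; python3 -m pendant '0 0 2 0 5;0 0 2 0 5'; python3 -m pendant '0 0 0 0 36;0 0 0 0 36;0 0 0 0 36'; python3 -m pendant '0 0 -40 0 36;0 0 -80 0 36;0 0 -110 0 60;0 0 -110 0 60;0 0 -110 0 60'|grep posi; python3 - <<'E'
from h import *
go(448,-151,120,90)
s=snapshot('wrist'); save(s,'w6.png')
for n in ('folder','oblong_tray','tall_spool'):
  for m in mark_of(n,'wrist')[:2]: print(n,m['score'],np.round(m['centre']))
E
```

```text
t: 11.52
position: [608.2, -19.4, 0.9]
eef_rot: [0.001, 0.664, 0.748, 0.001]
wrist_force: [0.9, -0.2, -0.2]
gripper_width: 21.8
gripper_force: 20.0
t: 11.68
position: [607.9, -19.5, -1.4]
eef_rot: [0.001, 0.664, 0.748, 0.001]
wrist_force: [0.0, 0.5, -0.1]
gripper_width: 21.8
gripper_force: 20.0
t: 11.93
position: [607.1, -19.5, -2.3]
eef_rot: [0.0, 0.663, 0.748, 0.0]
wrist_force: [-0.9, 0.3, 1.2]
gripper_width: 35.9
gripper_force: 0.0
position: [608.3, -19.5, 109.3]
t 12.3 pos [608.3 -19.5 109.3] yaw 96.9 -> rows [-111.4 -174.8  -11.4] 0.12 q7 -0.2
folder 0.78 [607. -20.   5.]
oblong_tray 0.97 [632. -17.   2.]
```

The stick lies in the tray (wrist network gives (607,-20,5)). Tall spool next, with a shallow grip near its top because the finger length is in doubt.

```bash
python3 -m pendant '-111 -175 -11 0.12 60;-111 -175 -11 0.12 60;-111 -175 -11 0.12 60;-111 -175 -11 0.12 60;-111 -175 -11 0.12 60;-111 -175 -11 0.12 60;-111 -175 -11 0.12 60;-111 -175 -11 0.12 60'|grep posi; python3 -m pendant '0 0 0 0 60'>/dev/null; python3 - <<'E'
from h import *
s=snapshot('wrist'); save(s,'w7.png')
for m in mark_of('tall_spool','wrist')[:2]: print(m['score'],np.round(m['centre']))
go(448,-151,40,90)
p=np.array([448,-151,72.]); print(pix(s,p))
E
```

```text
position: [446.7, -150.1, 117.8]
0.96 [ 450. -154.    3.]
t 13.4 pos [ 447.4 -149.2  118. ] yaw 90.1 -> rows [-1.9  0.5 78. ] 0.002 q7 -0.02
[323. 267.]
```

View pics/w7.png

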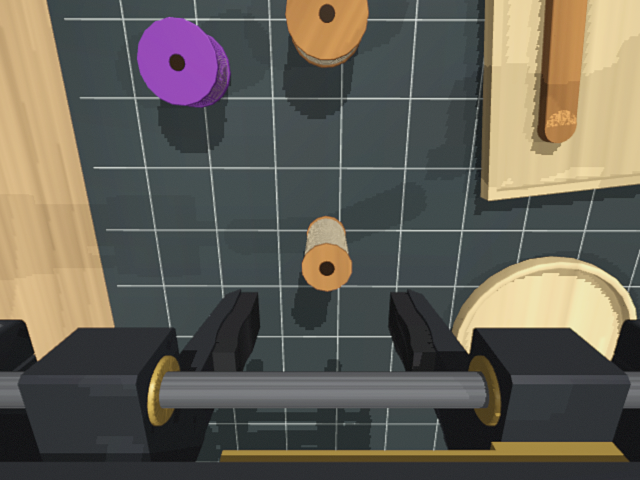

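The spool top is at (326,268) against a predicted (323,267). The reported pose is therefore right and the fingers really are shorter than stated. I'll keep the overlap shallow.

```bash
python3 -m pendant '-2 0.5 35 0 60;-2 0.5 60 0 60;-2 0.5 70 0 60;-2 0.5 74 0 60;-2 0.5 74 0 60'; python3 -m pendant '0 0 0 0 20;0 0 0 0 20;0 0 0 0 20;0 0 0 0 20;0 0 0 0 20;0 0 0 0 20' 20; python3 -m pendant '0 0 0 0 20'; python3 -c "
from h import *
t=np.radians(6.8); R=Ro.from_euler('z',t).as_matrix()[:2,:2]; c=np.array([633,-16])+R@[32,0]; print(c, R.T@(np.array([607,-20])-[633,-16]))
go(c[0],c[1],140,90)"
```

```text
t: 13.82
position: [446.9, -151.8, 43.8]
eef_rot: [-0.001, 0.707, 0.708, -0.0]
wrist_force: [-0.6, 0.3, 0.4]
gripper_width: 60.1
gripper_force: 0.0
t: 14.32
position: [447.6, -152.8, 44.8]
eef_rot: [0.001, 0.707, 0.707, 0.0]
wrist_force: [-0.5, -0.7, 3.8]
gripper_width: 31.4
gripper_force: 20.0
t: 14.4
position: [447.6, -152.8, 44.8]
eef_rot: [0.001, 0.707, 0.707, 0.0]
wrist_force: [0.5, -0.4, 5.6]
gripper_width: 31.4
gripper_force: 20.0
[664.77489626 -12.21107301] [-26.29071908  -0.89335886]
t 14.4 pos [ 447.6 -152.8   44.8] yaw 90.0 -> rows [140.6 217.3 -94.9] -0.0 q7 -0.11
```

```bash
python3 -m pendant '0 0 -30 0 20;0 0 -60 0 20;0 0 -80 0 20;0 0 -80 0 20;0 0 -80 0 20'; python3 - <<'E'
from h import *
s=snapshot('side'); w=snapshot('wrist')
p=read_state()['position']; u,v=pix(s,p).astype(int); print(u,v)
A=cv2.resize(s['frame'][v-50:v+50,u-50:u+50],(400,400),interpolation=cv2.INTER_CUBIC); B=cv2.resize(w['frame'][140:480,120:520],(400,340))
im=np.zeros((400,800,3),np.uint8); im[:,:400]=A; im[:340,400:]=B
cv2.imwrite('pics/s8.png',im[:,:,::-1])
go(665,-12,140,90)
E
```

```text
t: 14.82
position: [447.1, -152.9, 124.7]
eef_rot: [0.001, 0.707, 0.707, 0.0]
wrist_force: [0.3, -0.6, -0.7]
gripper_width: 31.1
gripper_force: 20.0
368 182
t 14.9 pos [ 445.8 -152.5  123.2] yaw 90.0 -> rows [140.5 219.1 -17.2] -0.0 q7 -0.02
```

View pics/s8.png

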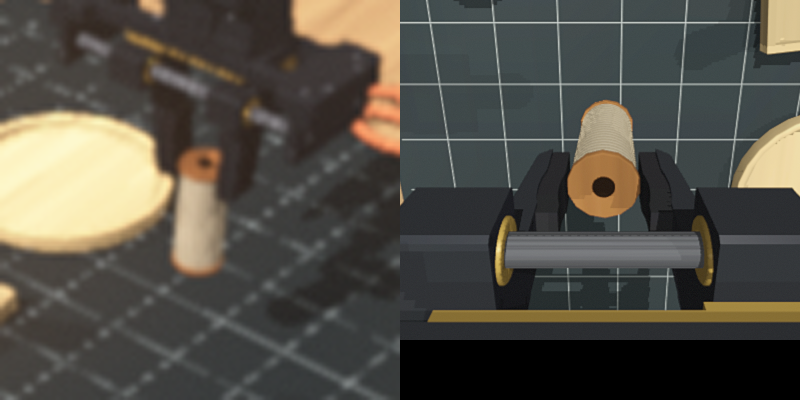

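The spool is held upright with clear space below the gripper body. Carry it to the tray.

```bash
python3 -m pendant '140 219 -17 0 20;140 219 -17 0 20;140 219 -17 0 20;140 219 -17 0 20;140 219 -17 0 20;140 219 -17 0 20;140 219 -17 0 20;140 219 -17 0 20'|grep posi; python3 -m pendant '0 0 0 0 20'>/dev/null;  python3 -c "
from h import *
go(665,-12,52,90)"
```

```text
position: [667.1, -8.4, 139.0]
t 15.7 pos [664.6 -12.2 138.8] yaw 90.1 -> rows [ 0.3  0.8 86.8] 0.001 q7 -0.28
```

```bash
python3 -m pendant '0 0 35 0 20;0 0 65 0 20;0 0 80 0 20;0 0 85 0 20;0 0 85 0 20;0 0 85 0 20'; python3 -m pendant '0 0 2.5 0 20;0 0 2.5 0 20;0 0 2.5 0 20';  python3 -m pendant '0 0 0 0 24;0 0 0 0 30;0 0 0 0 36;0 0 0 0 44;0 0 0 0 44'; python3 -m pendant '0 0 -30 0 44;0 0 -60 0 44;0 0 -60 0 80;0 0 -60 0 80'; python3 - <<'E'
from h import *
snapshot('side');snapshot('wrist')
for c in('side','wrist'):
  for m in mark_of('tall_spool',c)[:1]: print(c,m['score'],np.round(m['centre']))
go(449,-4,110,90)
E
```

```text
t: 16.17
position: [666.3, -13.0, 57.2]
eef_rot: [0.0, 0.707, 0.707, 0.0]
wrist_force: [0.1, 0.3, -1.3]
gripper_width: 31.1
gripper_force: 20.0
t: 16.42
position: [666.5, -12.6, 54.8]
eef_rot: [0.001, 0.707, 0.707, 0.001]
wrist_force: [-0.3, 0.7, -1.4]
gripper_width: 31.3
gripper_force: 20.0
t: 16.83
position: [666.0, -12.5, 53.9]
eef_rot: [0.0, 0.707, 0.707, 0.0]
wrist_force: [0.2, -0.5, -0.7]
gripper_width: 43.7
gripper_force: 0.0
t: 17.17
position: [667.4, -12.4, 115.8]
eef_rot: [0.001, 0.707, 0.707, 0.001]
wrist_force: [0.1, 0.3, 0.0]
gripper_width: 55.1
gripper_force: 0.0
side 0.7 [663. -10.  10.]
wrist 0.7 [669. -16.   7.]
t 17.4 pos [664.9 -12.7 112.4] yaw 90.0 -> rows [   8.7 -215.9    2.9] 0.0 q7 -0.29
```

```bash
python3 -m pendant '8 -216 0 0 72;8 -216 0 0 72;8 -216 0 0 72;8 -216 0 0 72;8 -216 0 0 72;8 -216 0 0 72;8 -216 0 0 72'|grep posi; python3 -m pendant '0 0 0 0 72'>/dev/null; python3 - <<'E'
from h import *
s=snapshot('wrist')
for m in mark_of('short_spool','wrist')[:3]: print(m['score'],np.round(m['centre']))
for m in silhouettes('short_spool','wrist')[:3]:
    k=m['mask']; ys,xs=np.where(k); c=[xs.mean(),ys.mean()]; print(ray(s,*c,17).round(),np.median(s['frame'][k],0))
go(449,-4,2,90)
E
```

```text
position: [445.9, -5.0, 112.9]
0.68 [357. -29.   2.]
0.64 [339.  91.  -3.]
0.61 [446.  -7.   7.]
[355. -29.  17.] [150.  76. 182.]
[449.  -4.  17.] [202. 149.  87.]
[336.  95.  17.] [ 17. 180. 176.]
t 18.2 pos [451.7  -4.4 113.7] yaw 90.0 -> rows [  0.3  -2.8 111.7] -0.0 q7 -0.37
```

```bash
python3 -m pendant '0 -1 35 0 72;0 -1 70 0 72;0 -1 100 0 72;0 -1 110 0 72;0 -1 112 0 72;0 -1 112 0 72'; python3 -m pendant '0 0 0 0 35;0 0 0 0 35;0 0 0 0 35;0 0 0 0 35;0 0 0 0 35' 20; python3 -m pendant '0 0 0 0 35'; python3 -m pendant '0 0 -35 0 35;0 0 -70 0 35;0 0 -110 0 35;0 0 -110 0 35;0 0 -110 0 35'; python3 -c "
from h import *
go(636,-249+33,110,90)"
```

```text
t: 18.68
position: [449.5, -4.3, 1.7]
eef_rot: [-0.0, 0.707, 0.707, -0.0]
wrist_force: [0.4, -0.5, 0.3]
gripper_width: 72.1
gripper_force: 0.0
t: 19.1
position: [449.7, -4.7, 2.8]
eef_rot: [0.001, 0.707, 0.707, 0.001]
wrist_force: [-1.1, 0.1, 8.0]
gripper_width: 49.5
gripper_force: 20.0
t: 19.18
position: [449.7, -4.7, 2.8]
eef_rot: [0.001, 0.707, 0.707, 0.001]
wrist_force: [-1.3, 0.1, 7.6]
gripper_width: 49.4
gripper_force: 20.0
t: 19.6
position: [450.5, -4.9, 113.9]
eef_rot: [0.002, 0.707, 0.707, 0.002]
wrist_force: [0.5, 0.5, -0.5]
gripper_width: 49.4
gripper_force: 20.0
t 19.6 pos [450.5  -4.9 113.9] yaw 90.0 -> rows [-210.9  185.6    4.9] -0.001 q7 -0.38
```

```bash
python3 -m pendant '-211 186 0 0 35;-211 186 0 0 35;-211 186 0 0 35;-211 186 0 0 35;-211 186 0 0 35;-211 186 0 0 35;-211 186 0 0 35;-211 186 0 0 35'|grep posi; python3 -m pendant '0 0 0 0 35;0 0 0 0 35'>/dev/null; python3 - <<'E'
from h import *
snapshot('wrist');snapshot('top')
for c in('wrist','top'):
  for m in mark_of('round_tray',c)[:1]: print(c,m['score'],np.round(m['centre']))
go(636,-216,9,90)
E
```

```text
position: [636.4, -222.6, 109.5]
top 0.68 [ 634. -248.    1.]
t 20.6 pos [ 634.2 -214.1  111.6] yaw 90.1 -> rows [ -2.    1.9 102.6] 0.002 q7 0.02
```

```bash
python3 -m pendant '-2 1 35 0 35;-2 1 70 0 35;-2 1 95 0 35;-2 1 101 0 35;-2 1 102 0 35;-2 1 102 0 35'|grep -E 'posi|wrist'; python3 -m pendant '0 0 2 0 35;0 0 2 0 35'|grep -E 'posi|wrist'; python3 -m pendant '0 0 0 0 54;0 0 0 0 62;0 0 0 0 66'|grep posi; python3 -m pendant '0 0 -40 0 66;0 0 -80 0 66;0 0 -100 0 66;0 0 -100 0 66'|grep posi; python3 - <<'E'
from h import *
snapshot('wrist')
for n in('short_spool','round_tray'):
  for m in mark_of(n,'wrist')[:2]: print(n,m['score'],np.round(m['centre']))
go(428,141,120,90)
E
```

```text
position: [636.0, -217.0, 10.3]
wrist_force: [-0.4, 0.2, -0.6]
position: [636.5, -217.5, 8.6]
wrist_force: [0.4, 0.3, -1.1]
position: [636.2, -217.7, 8.3]
position: [639.7, -218.4, 113.8]
short_spool 0.57 [ 635. -219.   11.]
round_tray 0.86 [ 639. -252.   -1.]
t 22.0 pos [ 635.3 -217.6  107.2] yaw 90.0 -> rows [ 358.6 -207.3  -12.6] -0.0 q7 0.02
```

```bash
python3 -m pendant '180 -104 -8 0 76;333 -193 -8 0 76;333 -193 -8 0 76;333 -193 -8 0 76;333 -193 -8 0 76;333 -193 -8 0 76;333 -193 -8 0 76;333 -193 -8 0 76'|grep posi; python3 -m pendant '0 0 0 0 76'>/dev/null; python3 -c "
from h import *
go(428,141,120,90)"
```

```text
position: [466.2, 71.8, 113.5]
t 22.8 pos [463.3  78.1 113.8] yaw 90.6 -> rows [ 63.3 -34.7  -5.9] 0.011 q7 -0.54
```

```bash
python3 -m pendant '63 -35 -4 0.011 76;63 -35 -4 0.011 76;63 -35 -4 0.011 76;63 -35 -4 0.011 76'|grep posi; python3 -m pendant '0 0 0 0 76'>/dev/null; python3 - <<'E'
from h import *
s=snapshot('wrist')
for m in mark_of('glue_pot','wrist')[:2]: print(m['score'],np.round(m['centre']))
go(428,141,14,90)
E
```

```text
position: [432.3, 134.7, 117.9]
0.97 [429. 142.  -1.]
t 23.3 pos [434.  132.3 118.1] yaw 89.2 -> rows [  8.7  -6.  104.1] -0.013 q7 -0.7
```

```bash
python3 -m pendant '8.5 -6 35 -0.013 76;8.5 -6 35 -0.013 76;8.5 -6 35 -0.013 76'; python3 -m pendant '0 0 0 0 76;0 0 0 0 76'|grep -E 'posi|rot'; python3 -c "
from h import *
go(428.5,141.5,8,90)"
```

```text
t: 23.55
position: [426.6, 141.1, 82.8]
eef_rot: [-0.001, 0.707, 0.708, -0.002]
wrist_force: [0.3, -0.0, 0.5]
gripper_width: 75.9
gripper_force: 0.0
position: [428.8, 141.9, 84.8]
eef_rot: [0.0, 0.707, 0.707, 0.0]
t 23.7 pos [428.8 141.9  84.8] yaw 90.0 -> rows [-0.4 -0.4 76.8] 0.001 q7 -0.76
```

```bash
python3 -m pendant '0 0 30 0 76;0 0 60 0 76;0 0 72 0 76;0 0 76 0 76;0 0 76 0 76'|grep -E 'posi|wrist'; python3 -m pendant '0 0 0 0 30;0 0 0 0 30;0 0 0 0 30;0 0 0 0 30;0 0 0 0 30' 20; python3 -m pendant '0 0 0 0 30'; python3 -m pendant '0 0 -35 0 30;0 0 -70 0 30;0 0 -105 0 30;0 0 -105 0 30;0 0 -105 0 30'; python3 -c "
from h import *
go(636,-283,115,90)"
```

```text
position: [428.1, 142.1, 7.9]
wrist_force: [0.4, -0.6, 0.2]
t: 24.55
position: [428.6, 142.5, 8.5]
eef_rot: [0.0, 0.706, 0.708, 0.001]
wrist_force: [0.2, -1.2, 6.2]
gripper_width: 47.1
gripper_force: 20.0
t: 24.63
position: [428.5, 142.4, 8.4]
eef_rot: [0.0, 0.706, 0.708, 0.001]
wrist_force: [-0.8, -0.8, 7.3]
gripper_width: 47.5
gripper_force: 20.0
t: 25.05
position: [429.1, 142.5, 114.3]
eef_rot: [0.001, 0.707, 0.708, 0.002]
wrist_force: [0.0, -0.4, -2.1]
gripper_width: 47.6
gripper_force: 20.0
t 25.1 pos [429.1 142.5 114.3] yaw 90.1 -> rows [-4.257e+02  2.063e+02 -3.000e-01] 0.001 q7 -0.73
```

```bash
python3 -m pendant '-285 138 -5 0 30;-285 138 -5 0 30;-285 138 -5 0 30;-285 138 -5 0 30;-285 138 -5 0 30;-285 138 -5 0 30;-285 138 -5 0 30;-285 138 -5 0 30'|grep posi; python3 -m pendant '0 0 0 0 30'>/dev/null; python3 -c "
from h import *
go(636,-282,115,90)"
```

```text
position: [566.2, -147.9, 115.7]
t 25.8 pos [ 566.7 -149.8  115.7] yaw 89.6 -> rows [-131.7   70.1    1. ] -0.006 q7 -0.1
```

```bash
python3 -m pendant '-132 70 0 -0.006 30;-132 70 0 -0.006 30;-132 70 0 -0.006 30;-132 70 0 -0.006 30;-132 70 0 -0.006 30;-132 70 0 -0.006 30'|grep posi; python3 -m pendant '0 0 0 0 30;0 0 0 0 30'>/dev/null; python3 -c "
from h import *
go(636,-282,16,90)"
```

```text
position: [635.5, -274.6, 115.2]
t 26.5 pos [ 636.  -271.5  116.8] yaw 90.6 -> rows [-1.070e+01  1.000e-01  1.008e+02] 0.011 q7 0.11
```

```bash
python3 -m pendant '-10.5 0 30 0.01 30;-10.5 0 60 0.01 30;-10.5 0 60 0.01 30;-10.5 0 60 0.01 30'; python3 -c "
from h import *
go(636,-282,14,90)"
```

```text
t: 26.8
position: [635.3, -282.6, 56.5]
eef_rot: [-0.002, 0.707, 0.707, -0.001]
wrist_force: [-0.2, -0.1, -0.2]
gripper_width: 47.5
gripper_force: 20.0
t 26.8 pos [ 635.3 -282.6   56.5] yaw 90.0 -> rows [ 0.6  0.9 42.5] -0.0 q7 0.1
```

```bash
python3 -m pendant '0 0 25 0 30;0 0 37 0 30;0 0 41 0 30;0 0 42 0 30;0 0 42 0 30'|grep -E 'posi|wrist'; python3 -m pendant '0 0 1 0 30;0 0 1 0 30'|grep -E 'posi|wrist'; python3 -m pendant '0 0 0 0 52;0 0 0 0 60;0 0 0 0 64'|grep posi; python3 -m pendant '0 0 -40 0 64;0 0 -80 0 64;0 0 -115 0 64;0 0 -115 0 64;0 0 -115 0 64'|grep posi; python3 - <<'E'
from h import *
snapshot('side')
for n in('short_spool','glue_pot','round_tray','tall_spool','folder','oblong_tray','rest','notebook'):
  for m in mark_of(n,'side')[:2]: print(n,m['score'],np.round(m['centre']))
go(550,0,140,75)
E
```

```text
position: [637.3, -284.5, 16.7]
wrist_force: [-0.2, -1.1, -0.1]
position: [637.5, -284.9, 15.8]
wrist_force: [-0.3, 0.6, -1.3]
position: [637.1, -284.9, 15.3]
position: [638.6, -285.4, 132.8]
short_spool 0.78 [358. -33.   0.]
short_spool 0.71 [340.  90.   3.]
glue_pot 0.6 [ 634. -287.    2.]
round_tray 0.59 [ 641. -248.   -2.]
tall_spool 0.61 [666. -14.   7.]
folder 0.87 [609. -20.   6.]
folder 0.37 [ 552. -488.   -2.]
oblong_tray 0.83 [632. -17.  -1.]
rest 0.67 [616. 250.   1.]
rest 0.17 [ 634. -217.    7.]
notebook 0.95 [372. 318.  -0.]
notebook 0.82 [357. 491.   2.]
t 28.5 pos [ 636.4 -284.6  128.9] yaw 89.9 -> rows [284.4 -87.  -10.8] 0.26 q7 0.12
```

Both mending-kit pieces are placed. The notebook is next.

```bash
python3 -m pendant '333 -140 0 -0.6 80;333 -140 0 -0.6 80;333 -140 0 -0.6 80;333 -140 0 -0.6 80;333 -140 0 -0.6 80;333 -140 0 -0.6 80;333 -140 0 -0.6 80;333 -140 0 -0.6 80'|grep posi; python3 -m pendant '0 0 0 0 80;0 0 0 0 80'>/dev/null; python3 -c "
from h import *
go(372,320,110,158)"
```

```text
position: [507.2, 24.2, 129.8]
t 29.3 pos [507.5  25.4 130. ] yaw 124.6 -> rows [319.5  55.7  20.2] -0.583 q7 0.1
```

```bash
python3 -m pendant '319 56 18 -0.58 80;319 56 18 -0.58 80;319 56 18 -0.58 80;319 56 18 -0.58 80;319 56 18 -0.58 80;319 56 18 -0.58 80;319 56 18 -0.58 80;319 56 18 -0.58 80'|grep posi; python3 -m pendant '0 0 0 0 80;0 0 0 0 80'>/dev/null; python3 - <<'E'
from h import *
s=snapshot('wrist'); save(s,'w9.png')
for m in mark_of('notebook','wrist')[:2]: print(m['score'],np.round(m['centre']))
for m in silhouettes('notebook','wrist')[:2]:
    cs=cv2.findContours(m['mask'].astype(np.uint8),0,1)[0]
    P=np.array([ray(s,u,v,14)[:2] for u,v in max(cs,key=cv2.contourArea)[:,0]],np.float32); print(cv2.minAreaRect(P))
go(372,320,-5,158)
E
```

```text
position: [374.6, 320.0, 111.7]
0.94 [356. 492.   2.]
0.61 [376. 320.   1.]
((374.2399597167969, 321.54766845703125), (56.42988204956055, 92.63021087646484), 69.11409759521484)
((359.5623474121094, 495.9720458984375), (129.69253540039062, 90.09361267089844), 0.6272613406181335)
t 30.3 pos [376.4 316.  111.4] yaw 157.3 -> rows [  5.7   2.1 116.4] -0.012 q7 -0.1
```

View pics/w9.png

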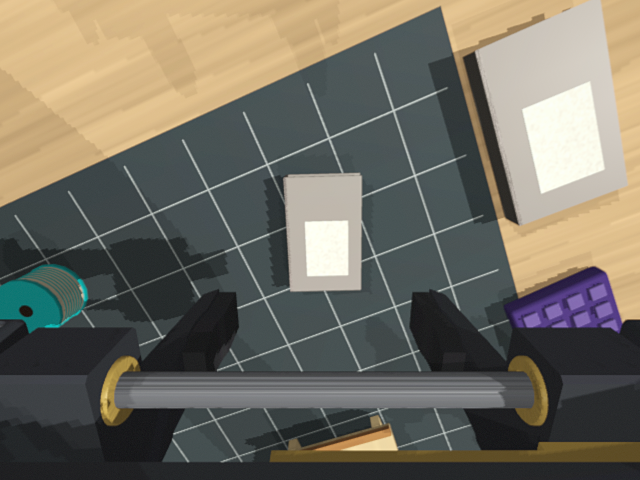

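The notebook is at (324,232), front up and square to the tool. Descend, aiming for the tips at about mid-thickness.

```bash
python3 -m pendant '4 4 35 -0.02 80;4 4 60 -0.02 80;4 4 60 -0.02 80;4 4 60 -0.02 80'>/dev/null; python3 -m pendant '0 0 0 0 80'|grep posi;  python3 -c "
from h import *
go(374,321,-4,158.8)"
```

```text
position: [373.8, 322.8, 52.7]
t 30.7 pos [373.8 322.8  52.7] yaw 158.5 -> rows [-0.8 -1.6 56.7] -0.005 q7 -0.19
```

```bash
python3 -m pendant '-1 -1.5 30 0 80;-1 -1.5 50 0 80;-1 -1.5 56 0 80;-1 -1.5 56 0 80'|grep -E 'posi|wrist'; python3 -m pendant '0 0 0 0 40;0 0 0 0 40;0 0 0 0 40;0 0 0 0 40;0 0 0 0 40' 10; python3 -m pendant '0 0 -35 0 40;0 0 -70 0 40;0 0 -110 0 40;0 0 -140 0 40;0 0 -140 0 40'; python3 - <<'E'
from h import *
# rest yaw: ledge from brown colour in the top view, at ledge top height
s=snapshot('top'); hsv=cv2.cvtColor(s['frame'],cv2.COLOR_RGB2HSV)
m=silhouettes('rest','top'); 
for k in m: 
    ys,xs=np.where(k['mask']); print(k['score'],xs.mean(),ys.mean())
k=m[0]['mask']; b=(k&(hsv[...,1]>130)).astype(np.uint8)
print(b.sum()); cs=cv2.findContours(b,0,1)[0]
P=np.array([ray(s,u,v,30)[:2] for u,v in max(cs,key=cv2.contourArea)[:,0]],np.float32); print(cv2.minAreaRect(P))
go(604,250,190,180)
E
```

```text
position: [373.3, 321.1, -4.1]
wrist_force: [0.0, -0.0, 1.0]
t: 31.48
position: [373.6, 321.7, -3.3]
eef_rot: [0.001, 0.185, 0.983, 0.0]
wrist_force: [-0.2, -1.4, 7.2]
gripper_width: 55.7
gripper_force: 10.0
t: 31.9
position: [375.3, 324.2, 141.1]
eef_rot: [0.003, 0.185, 0.983, 0.003]
wrist_force: [0.8, 1.5, -1.0]
gripper_width: 55.8
gripper_force: 10.0
0.84 222.6015503875969 185.8031007751938
133
((556.2572631835938, 250.8500518798828), (107.6473159790039, 7.957156658172607), 87.705078125)
t 32.0 pos [373.8 321.6 136.7] yaw 158.6 -> rows [-240.5   17.4  -52.9] -0.373 q7 -0.06
```

```bash
python3 -m pendant '-238 17 5 -0.34 40;-238 17 5 -0.34 40;-238 17 5 -0.34 40;-238 17 5 -0.34 40;-238 17 5 -0.34 40;-238 17 5 -0.34 40;-238 17 5 -0.34 40;-238 17 5 -0.34 40'|grep posi; python3 -m pendant '0 0 0 0 40;0 0 0 0 40'; python3 - <<'E'
from h import *
s=snapshot('wrist'); save(s,'w10.png'); go(601,250.5,80,178)
for m in mark_of('rest','wrist')[:2]: print(m['score'],np.round(m['centre']))
E
```

```text
position: [601.1, 248.8, 128.0]
t: 32.83
position: [598.9, 251.6, 129.8]
eef_rot: [-0.001, 0.015, 1.0, -0.0]
wrist_force: [0.0, 0.1, -0.1]
gripper_width: 55.5
gripper_force: 10.0
t 32.9 pos [599.1 251.6 130.3] yaw 178.3 -> rows [-2.  -1.  50.3] 0.005 q7 0.62
```

View pics/w10.png

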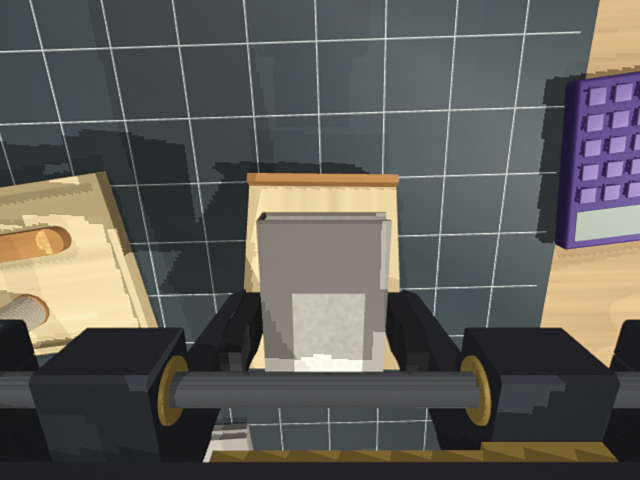

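The picture shows the book square to the ledge (row 180) and centred on the board: columns 262–390 against 247–399. Lower until it touches.

```bash
python3 -m pendant '-2 -1 25 0 40;-2 -1 45 0 40;-2 -1 50 0 40;-2 -1 54 0 40;-2 -1 54 0 40'|grep -E 'posi|wrist'; python3 -m pendant '0 0 3 0 40;0 0 6 0 40;0 0 9 0 40;0 0 9 0 40'|grep -E 'posi|wrist';  python3 -m pendant '0 0 3 0 40;0 0 6 0 40;0 0 6 0 40'|grep -E 'posi|wrist'
```

```text
position: [602.4, 249.9, 76.7]
wrist_force: [0.3, 0.9, -0.2]
position: [602.8, 250.0, 67.9]
wrist_force: [-0.3, 1.4, 0.5]
position: [602.4, 249.8, 61.2]
wrist_force: [-2.7, 1.6, 1.3]
```

```bash
python3 -m pendant '0 0 2 0 40;0 0 4 0 40;0 0 6 0 40;0 0 6 0 40' 5; python3 - <<'E'
from h import *
s=snapshot('side'); u,v=pix(s,[610,250,60]).astype(int)
w=snapshot('wrist')
im=np.zeros((400,800,3),np.uint8); im[:,:400]=cv2.resize(s['frame'][v-50:v+50,u-50:u+50],(400,400),interpolation=cv2.INTER_CUBIC); im[:300,400:]=cv2.resize(w['frame'],(400,300))
cv2.imwrite('pics/s11.png',im[:,:,::-1])
E
```

```text
t: 34.27
position: [603.1, 249.1, 55.3]
eef_rot: [0.0, 0.017, 1.0, -0.0]
wrist_force: [0.4, -0.4, 0.1]
gripper_width: 56.0
gripper_force: 5.0
```

View pics/s11.png

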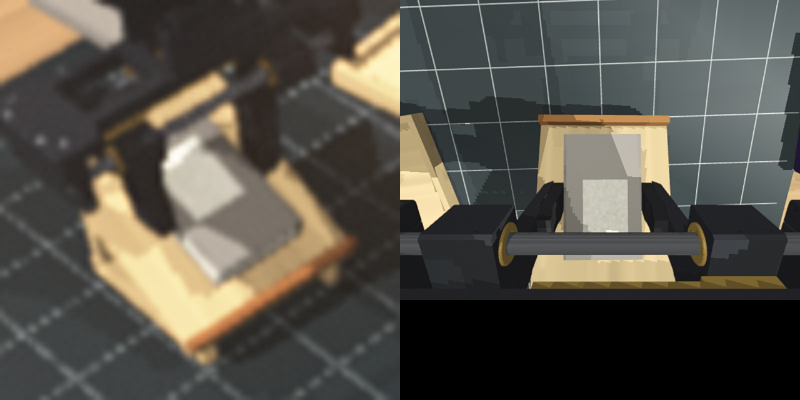

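The book has pivoted onto the slope; its lower edge (row 135) is still short of the ledge (row 118). Continue down and downhill.

```bash
python3 -m pendant '1 0 3 0 40;3 0 6 0 40;4 0 8 0 40;6 0 10 0 40;6 0 10 0 40'; python3 - <<'E'
from h import *
s=snapshot('side'); u,v=pix(s,[610,250,60]).astype(int)
w=snapshot('wrist')
im=np.zeros((400,800,3),np.uint8); im[:,:400]=cv2.resize(s['frame'][v-50:v+50,u-50:u+50],(400,400),interpolation=cv2.INTER_CUBIC); im[:300,400:]=cv2.resize(w['frame'],(400,300))
cv2.imwrite('pics/s12.png',im[:,:,::-1])
for m in mark_of('notebook','side')+mark_of('notebook','wrist'): print(m['score'],np.round(m['centre'])-[619,250,0])
E
```

```text
t: 34.78
position: [596.2, 249.6, 45.2]
eef_rot: [-0.0, 0.016, 1.0, -0.0]
wrist_force: [-0.8, -0.7, -0.6]
gripper_width: 55.8
gripper_force: 5.0
0.96 [-18.   1.  52.]
0.69 [-262.  243.    4.]
0.5 [ -10. -271.    5.]
0.69 [-17.  -3.  50.]
```

```bash
python3 -m pendant '1 0 2 0 40;1 0 2 0 40;1 0 2 0 60;1 0 2 0 66;1 0 2 0 72;1 0 2 0 72'; python3 -m pendant '0 0 -30 0 72;0 0 -70 0 72;0 0 -110 0 72;0 0 -110 0 72;0 0 -110 0 72'|grep posi; python3 - <<'E'
from h import *
s=snapshot('side'); u,v=pix(s,[610,250,60]).astype(int)
w=snapshot('wrist')
im=np.zeros((400,800,3),np.uint8); im[:,:400]=cv2.resize(s['frame'][v-50:v+50,u-50:u+50],(400,400),interpolation=cv2.INTER_CUBIC); im[:300,400:]=cv2.resize(w['frame'],(400,300))
cv2.imwrite('pics/s13.png',im[:,:,::-1])
for m in mark_of('notebook','side')+mark_of('notebook','wrist'): print(m['score'],np.round(m['centre'])-[619,250,0])
E
```

```text
t: 35.48
position: [596.0, 249.8, 43.9]
eef_rot: [0.0, 0.016, 1.0, 0.0]
wrist_force: [1.0, -0.1, -1.0]
gripper_width: 72.0
gripper_force: 0.0
position: [597.4, 250.8, 156.5]
0.85 [-17.  -1.  45.]
0.76 [-262.  243.    4.]
0.88 [-15.  -1.  48.]
```

View pics/s13.png

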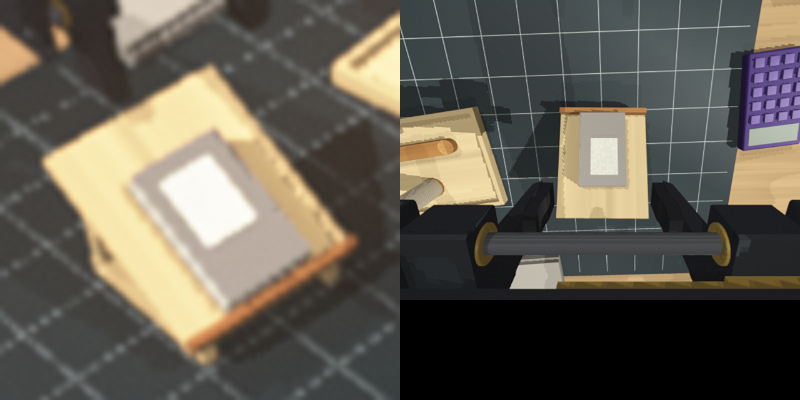

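The notebook lies flat, centred, with its lower edge on the ledge (row 112). Last, a check of both trays.

```bash
python3 - <<'E'
from h import *
s=snapshot('side'); t=snapshot('top')
im=np.zeros((600,800,3),np.uint8); im[:,:]=0
im[:400]=cv2.resize(s['frame'][130:260,200:460],(800,400),interpolation=cv2.INTER_CUBIC); im[400:]=cv2.resize(t['frame'][145:225,170:490],(800,200),interpolation=cv2.INTER_CUBIC)
cv2.imwrite('pics/fin.png',im[:,:,::-1])
for n in('tall_spool','folder','glue_pot','scissors','calculator'):
  for c in ('side','top'):
    for m in mark_of(n,c)[:1]: print(n,c,round(m['score'],2),np.round(m['centre']))
E
```

```text
tall_spool side 0.51 [664. -15.   7.]
tall_spool top 0.54 [553. 480.  -3.]
folder side 0.87 [608. -19.   4.]
glue_pot side 0.81 [ 636. -287.    2.]
glue_pot top 0.56 [ 639. -285.    7.]
scissors side 0.56 [ 552. -491.    2.]
scissors top 0.87 [ 557. -488.   -0.]
calculator side 0.58 [549. 480.  -2.]
calculator top 0.85 [554. 479.  -2.]
```

View pics/fin.png

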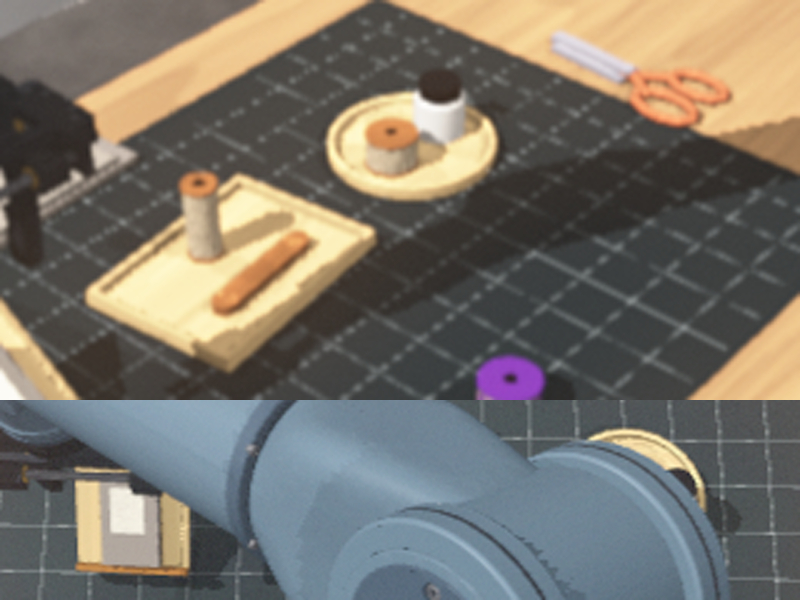

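The tall spool (200,215) and the short spool and pot (390,145), (440,105) stand upright. The stick (262,270) is flat in its tray, the notebook is in place, and the bystanders have not moved. Handing in.

```bash
python3 -c "
from bench import *
print(job_done())"
```

```text
the job is handed in; nothing more can be done
None
```

I made up both kits, set the notebook on the rest against its ledge, left the scissors and calculator where they were, and handed the job in at about 36 s; the hand-in gave no verdict.

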